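# Walk the sticky shutter of the sample box shut

## Task

Close the metal shutter of the grey sample box fully, so that both its ends rest against their stops and the two sample fruits are covered. It sticks in its tracks: push its two blue end rollers in turn, a little at a time, and if it jams do not force it but bring up the other end. Leave the other things on the table where they are.

Things in the scene. Friction and masses are not known exactly. Their poses are not given: they have to be found in the camera images.
- sample_box: Grey box fixed to the table, 181 mm across (x), 220 mm long (y), 74 mm high. Origin: centre of its underside; at yaw 0 x points away from the robot, y to its left, along the tracks; yaw within 0.2 rad. A deck (106 mm wide, top z = 74 mm) covers the +y half; the -y half is open above two fruits. An aluminium track with rubber end stops runs along each long side (lip top z = 71 mm).
- near_shut (a point): Point fixed to the box where near_end lies when the shutter is fully shut against its -y stops (x = -70, y = -48, z = 90 mm in the box's frame). The shutter shuts toward the box's -y and opens toward +y, under the deck.
- far_shut (a point): The same for far_end (x = +70, y = -48, z = 90 mm in the box's frame).
- shutter: Aluminium plate, 120 mm long (y), 8 mm thick, 166 mm over its two side shoes, about 0.8 kg, loose in the tracks under their lips; starts 56 to 74 mm from shut. Origin: centre of its underside; axes as the box's. It can skew about 0.12 rad (one end 17 mm ahead), then it binds; pushing the lagging end frees it. Moving one end takes roughly 2 to 6 N; the other mostly stays behind.
- near_end (a point): Centre of the blue roller on the shutter's end nearer the robot (-x end): upright, freely turning, 24 mm in diameter, 32 mm tall (16 mm above and below this point; foot about 74 mm, top about 106 mm above the table). The two rollers stand 140 mm apart. Push it sideways, or take it between the fingers.
- far_end (a point): The same for the blue roller on the shutter's end farther from the robot (+x end).
- card_stack: Bystander: banded stack of grey cards, 65 x 90 x 21 mm, on the table to the right; origin at the centre of its underside.
- sticker_roll: Bystander: roll with a green top, 63 mm in diameter, 29 mm high, to the right; origin at the centre of its underside.
- tape: Bystander: roll of brown tape, 92 mm in diameter, 48 mm high, at the far right; origin at the centre of its underside.

How it is judged:
By the outcome, as a careful person would: the job done as asked, in the order asked, and still so for the second after the job is handed in, with the robot touching nothing.
It also fails if it takes over 64 s, if anything falls off the work surface, if the arm or the gripper's body presses on something with over 40 N, if the wrist force passes 120 N, or if a joint passes its speed limit or range.

## Robot

A 7-joint arm with a two-finger parallel gripper is mounted at the origin on a cart in front of the work surface, level with it; the furniture and walls round the work are solid. World frame = base frame: x ahead of the robot, y to its left, z up, the work surface at z = 0. Lengths are in m, angles in rad, forces in N, time in s.
With the tool pointing down it reaches from about 0.4 to 0.85 m from the base axis. Payload 4.5 kg.
Tool frame: the origin (TCP) lies between the finger pads; the fingertips stand 8 mm ahead of it and the grasp point (between the pads) lies 11 mm behind it; z points along the fingers, y is the direction in which the jaws open and shut (so a half turn about z gives the same grasp; the last joint's range is limited). The gripper opens to 88 mm and grips with 3 to 60 N. Pads are 18 mm wide; open, the fingers measure 123 mm over their backs; the gripper's body (75 mm by 187 mm) begins 45 mm behind the grasp point.
Start: joints at [1.216, 0.689, -0.195, 1.565, 0.157, 0.902, -0.215], TCP at [0.237, -0.578, 0.247] pointing down, gripper open.
Joint ranges: [-3.01, 3.01], [-0.46, 2.08], [-1.47, 1.51], [0.13, 2.56], [-1, 4.14], [0.04, 2.09], [-2.66, 2.66]. Speed limits (rad/s): [2.57, 2.57, 3.14, 3.14, 3.14, 3.14, 3.14].

## Interface

Orientations are given as a unit quaternion [x, y, z, w].
In Python, from plant import r gives the robot as it stands.
- The arm moves only by the tool carry_out, never from a script. Its argument "commands" is a list that holds one entry, the list of rows, each a list of 7 numbers: the turn, a rotation vector about the tool's x, y, z in rad, then the shift along the tool's x, y, z in cm, then the finger opening in cm, from 0 to 8.81. A call has 1 to 10 rows; each row is the pose to reach, as a shift and turn from the pose commanded when the call began, along the tool's axes at that moment; what a row does not reach only later rows make up. A row lasts 1/12 s, in which the tool goes at most 41.7 mm and 7.16 degrees, less where a joint would pass 70% of its speed; a pose out of reach is approached as far as the arm can. A call with a gripper value outside its range is refused whole. The fingers move at their own pace and stop on an object; "force" is the grip in N (left out, the last holds). Time passes only in rows, so rows that repeat a pose let the fingers close. It gives the time, the measured TCP pose, the force and the opening at its end, in the units of the state.
- r.get_state(): the state, without advancing time (a new reading comes with each control period).
- r.snapshot(name): name is "scene" or "top" or "wrist"; returns a dict with "pixels" (400x640x3 uint8, red, green, blue), "mtx" (3x3 intrinsics, pixels), "xyz" and "rotation" of the camera in the world. Camera axes: x right, y down, z forward; pixel columns grow to the right and rows downward; lengths in m; the calibration is good to about 2 mm. A picture is of the moment at which its call begins. There is no depth.
- r.finish_job(): hands the job in, once; it reports no verdict.
The state is a dict: "clock": time; "q": joint angles; "qd": joint speeds; "joint_torque": joint torques, N m; "tool_pos": TCP position; "eef_rot": TCP orientation; "contact_force": force on the tool from outside, world axes, zero at the start; "moment": the same for the moment, N m; "opening": opening from 0.0 (shut) to 1.0 (fully open).
Only numpy, scipy, OpenCV 4.12 (cv2) and the standard library are available. Lean on these libraries where they do the work, as an engineer would, in place of code of your own. Each camera call takes 0.05 s, during which the arm holds its last target.

## Working session

There is one attempt and no reset: what is moved stays moved. The work goes in short steps, Python scripts to look and compute and a tool call to move; the robot and the scene stay as the last step left them, time stands still between calls to the robot, and variables do not carry over. Pictures are saved under pics/ and viewed, and the job is handed in when it is done.

Besides the shell and the picture viewer there is one more tool, called after ">>>" as name(argument=value, ...) on one line, values as JSON. carry_out: Moves the arm, as the interface text tells. Its arguments: {"type":"object","properties":{"commands":{"type":"array"},"force":{"type":"number"}},"required":["commands"]}

```bash
mkdir -p pics; ls
python3 - <<'E'
from plant import r
import cv2,numpy as np
np.set_printoptions(precision=4,suppress=True)
s=r.get_state(); print(s)
for n in ["top","scene"]:
    d=r.snapshot(n); cv2.imwrite(f"pics/{n}0.png",d["pixels"][:,:,::-1]); print(n,d["mtx"],d["xyz"],d["rotation"])
E
```

```text
pics
{'clock': 0.0, 'q': array([ 1.2158,  0.69  , -0.1946,  1.5663,  0.1573,  0.9025, -0.2151]), 'qd': array([ 0.0014, -0.0005,  0.0017,  0.0009, -0.001 ,  0.0004,  0.0009]), 'joint_torque': array([ -0.0003, -52.7549,  -1.267 , -15.3425,  -0.0526,   0.0067,
         0.0002]), 'tool_pos': array([ 0.2367, -0.5778,  0.2459]), 'eef_rot': array([ 0.9812,  0.1932, -0.0002, -0.0009]), 'contact_force': array([ 0.3108, -0.4857, -0.089 ]), 'moment': array([ 0.024 ,  0.032 , -0.0018]), 'opening': 1.001653521502699}
top [[487.6188   0.     311.3864]
 [  0.     487.6188 202.0308]
 [  0.       0.       1.    ]] [ 0.3922 -0.0721  1.1569] [-0.6981  0.7122 -0.0603  0.0429]
scene [[366.583    0.     319.7256]
 [  0.     366.583  198.4149]
 [  0.       0.       1.    ]] [0.2099 0.5945 0.5571] [-0.1935  0.8498 -0.4758  0.1185]
```

View pics/top0.png

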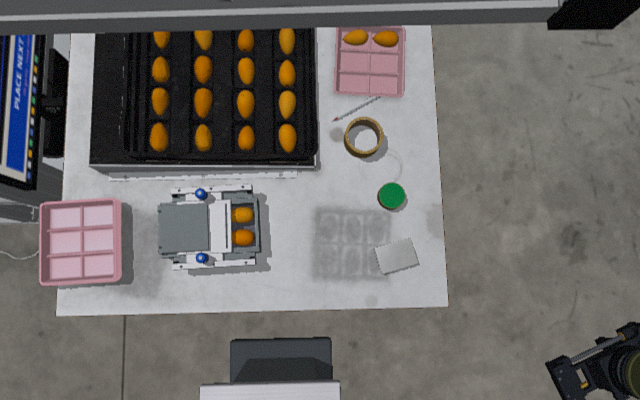

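View pics/scene0.png

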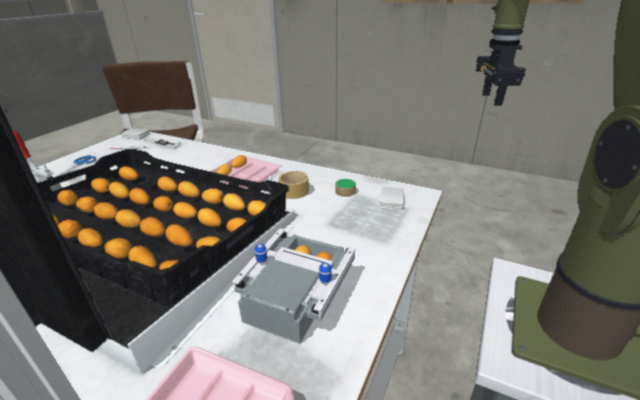

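The top view shows rollers near (201,194) (far) and (202,258) (near); the box's open end is to the right, with the crate just beyond the far track. I'll enlarge it.

Run:
```python
import cv2
a=cv2.imread("pics/top0.png")[175:280,145:280]
cv2.imwrite("pics/crop0.png",cv2.resize(a,None,fx=5.6,fy=5.6,interpolation=cv2.INTER_CUBIC))
a=cv2.imread("pics/scene0.png")[225:345,225:365]
cv2.imwrite("pics/crop1.png",cv2.resize(a,None,fx=5,fy=5,interpolation=cv2.INTER_CUBIC))
```

```text
(no output)
```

View pics/crop0.png

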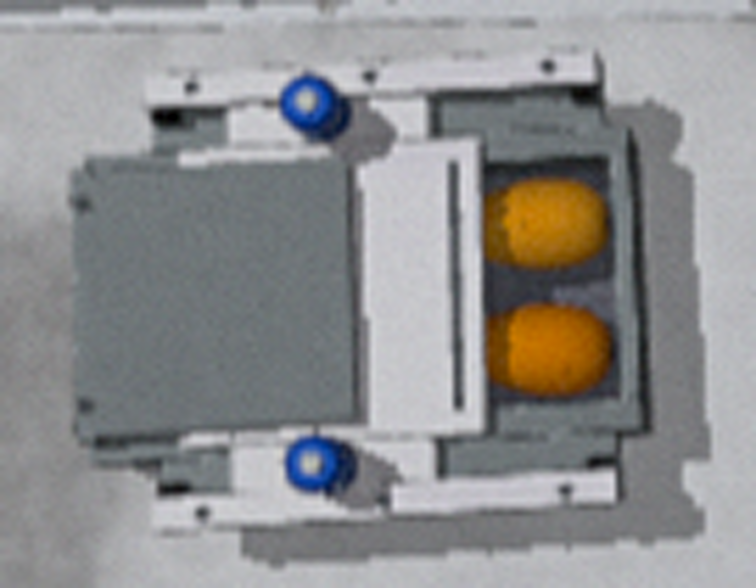

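View pics/crop1.png

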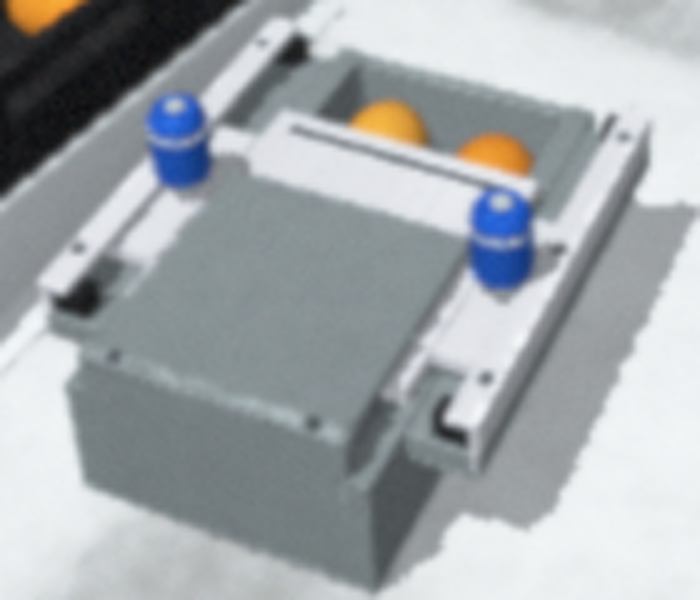

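```bash
cat > h.py <<'E'
import numpy as np,cv2
from scipy.spatial.transform import Rotation as R
from scipy.optimize import least_squares
np.set_printoptions(precision=4,suppress=True)
def ray(d,uv,z):
    Rm=R.from_quat(d["rotation"]).as_matrix() if np.size(d["rotation"])==4 else np.array(d["rotation"])
    v=Rm@np.linalg.solve(d["mtx"],[uv[0],uv[1],1.]); c=np.array(d["xyz"])
    return c+v*(z-c[2])/v[2]
def b2w(p,b): c,s=np.cos(p[2]),np.sin(p[2]); return p[:2]+np.array([[c,-s],[s,c]])@b[:2]
def w2b(p,w): c,s=np.cos(p[2]),np.sin(p[2]); return np.array([[c,s],[-s,c]])@(np.array(w)[:2]-p[:2])
def crop(c,o,f): return (np.array(c)+.5)/f-.5+np.array(o)
E
python3 - <<'E'
from h import *
T=dict(mtx=np.array([[487.6188,0,311.3864],[0,487.6188,202.0308],[0,0,1]]),xyz=[.3922,-.0721,1.1569],rotation=[-0.6981,0.7122,-0.0603,0.0429])
S=dict(mtx=np.array([[366.583,0,319.7256],[0,366.583,198.4149],[0,0,1]]),xyz=[.2099,.5945,.5571],rotation=[-0.1935,0.8498,-0.4758,0.1185])
ct=lambda c:crop(c,(145,175),5.6); cs=lambda c:crop(c,(225,225),5)
f=ray(T,ct((307,98)),.106);n=ray(T,ct((312,460)),.106)
print("top roll",f,n,np.linalg.norm(f-n))
f2=ray(S,cs((176,104)),.106);n2=ray(S,cs((500,201)),.106)
print("scene roll",f2,n2,np.linalg.norm(f2-n2))
obs=[((75,165),(53,110),74),((350,155),(53,0),74),((360,425),(-53,0),74),((75,435),(-53,110),74)]
W=[ray(T,ct(o[0]),o[2]/1e3)[:2] for o in obs]; B=[np.array(o[1])/1e3 for o in obs]
g=least_squares(lambda p:np.concatenate([b2w(p,b)-w for w,b in zip(W,B)]),[.5,.1,0])
p=g.x;print(p,g.fun.reshape(-1,2)*1e3)
for nm,c in [("farlip L",(145,85)),("farlip R",(600,50)),("farlip Rb",(603,85)),("nearlip L",(155,527)),("nearlip R",(617,500)),("nearlip Rt",(617,470))]:
    print(nm,w2b(p,ray(T,ct(c),.071))*1e3)
for nm,c in [("-yR",(632,130)),("-yR2",(645,432))]: print(nm,w2b(p,ray(T,ct(c),.066))*1e3)
for x in (n,f,n2,f2): print("box",w2b(p,x)*1e3)
for c,b in [((80,350),(53,110)),((340,440),(-53,110)),((470,245),(-53,0))]: print("deckscene",w2b(p,ray(S,cs(c),.074))*1e3,b)
print("shut n,f",b2w(p,np.array([-.07,-.048])),b2w(p,np.array([.07,-.048])))
from plant import r
print(R.from_quat(r.get_state()["eef_rot"]).as_matrix())
E
```

```text
top roll [0.5729 0.1433 0.106 ] [0.433  0.1397 0.106 ] 0.1398840686288592
scene roll [0.5735 0.1404 0.106 ] [0.4337 0.1374 0.106 ] 0.1398278724523271
[0.5018 0.13   0.0254] [[-1.0116  0.0492]
 [-0.2466 -1.0905]
 [ 1.218   1.1335]
 [ 0.0401 -0.0923]]
farlip L [85.6812 82.8945]
farlip R [ 92.1546 -99.2738]
farlip Rb [  77.7908 -100.0573]
nearlip L [-90.2052  79.9305]
nearlip R [ -88.131  -100.6657]
nearlip Rt [ -76.3982 -101.0202]
-yR [  59.7634 -110.7154]
-yR2 [ -61.7488 -112.0975]
box [-68.4765  11.4371]
box [71.4075 11.4015]
box [-67.857    9.0666]
box [71.9697  8.5046]
deckscene [ 52.1298 108.1566] (53, 110)
deckscene [-52.2123 106.6064] (-53, 110)
deckscene [-52.4963   3.4288] (-53, 0)
shut n,f [0.433  0.0803] [0.573  0.0838]
[[ 0.9253  0.3792 -0.0007]
 [ 0.3792 -0.9253  0.0014]
 [-0.0002 -0.0016 -1.    ]]
```

```bash
cat >> h.py <<'E'
def mv(tgt,yaw=None):
    "print rotvec + shift (cm) in tool axes from current measured pose"
    from plant import r
    s=r.get_state(); M=R.from_quat(s["eef_rot"]).as_matrix()
    out=M.T@(np.array(tgt)-s["tool_pos"])*100
    rv=np.zeros(3)
    if yaw is not None:
        c,n=np.cos(yaw),np.sin(yaw); G=np.array([[c,n,0],[n,-c,0],[0,0,-1.]])
        rv=R.from_matrix(M.T@G).as_rotvec()
    print("clock",s["clock"],"rv",rv,"shift cm",out)
E
python3 - <<'E'
from h import *
T=dict(mtx=np.array([[487.6188,0,311.3864],[0,487.6188,202.0308],[0,0,1]]),xyz=[.3922,-.0721,1.1569],rotation=[-0.6981,0.7122,-0.0603,0.0429])
S=dict(mtx=np.array([[366.583,0,319.7256],[0,366.583,198.4149],[0,0,1]]),xyz=[.2099,.5945,.5571],rotation=[-0.1935,0.8498,-0.4758,0.1185])
for z in (.05,.08,.1,.12,.15,.2): print(z,ray(T,(318,164),z)[:2],ray(S,(287,212),z)[:2])
mv((.45,-.2,.25),.03); mv((.433,.139,.18),.03)
E
python3 - <<'E'
import cv2
a=cv2.imread("pics/scene0.png")[140:400,30:340]
cv2.imwrite("pics/crop2.png",cv2.resize(a,None,fx=2.3,fy=2.3))
E
```

```text
0.05 [ 0.6438 -0.1185] [ 0.6324 -0.0571]
0.08 [ 0.637  -0.1172] [ 0.6074 -0.0186]
0.1 [ 0.6324 -0.1164] [0.5907 0.0071]
0.12 [ 0.6279 -0.1156] [0.574  0.0328]
0.15 [ 0.6211 -0.1143] [0.549  0.0714]
0.2 [ 0.6097 -0.1122] [0.5074 0.1356]
clock 0.1 rv [-0.0015  0.0004  0.3589] shift cm [ 34.0687 -26.877   -0.3609]
clock 0.1 rv [-0.0015  0.0004  0.3589] shift cm [ 45.3518 -58.8787   6.6878]
```

View pics/crop2.png

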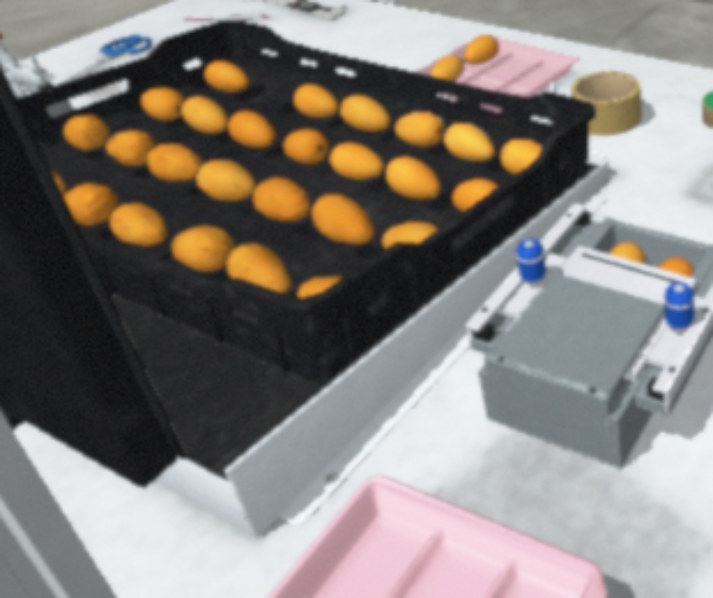

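Run:
```python
from h import *
T=dict(mtx=np.array([[487.6188,0,311.3864],[0,487.6188,202.0308],[0,0,1]]),xyz=[.3922,-.0721,1.1569],rotation=[-0.6981,0.7122,-0.0603,0.0429])
S=dict(mtx=np.array([[366.583,0,319.7256],[0,366.583,198.4149],[0,0,1]]),xyz=[.2099,.5945,.5571],rotation=[-0.1935,0.8498,-0.4758,0.1185])
for z in (.05,.1,.12,.15,.18): print(z,"crate R",ray(T,(317,163),z)[:2],ray(S,(287,183),z)[:2],"crate L",ray(T,(91,163),z)[:2],ray(S,(167,273),z)[:2])
```

```text
0.05 crate R [ 0.6462 -0.1162] [ 0.7096 -0.1879] crate L [0.6547 0.4033] [0.7388 0.2376]
0.1 crate R [ 0.6347 -0.1142] [ 0.6604 -0.1108] crate L [0.6428 0.3819] [0.6866 0.2728]
0.12 crate R [ 0.6301 -0.1134] [ 0.6407 -0.0799] crate L [0.6381 0.3733] [0.6658 0.2869]
0.15 crate R [ 0.6233 -0.1122] [ 0.6111 -0.0336] crate L [0.631  0.3604] [0.6345 0.308 ]
0.18 crate R [ 0.6164 -0.111 ] [0.5815 0.0126] crate L [0.6239 0.3475] [0.6032 0.3291]
```

>>> carry_out(commands=[[[0, 0, 0.1, 4.1, -3.0, 0, 8], [0, 0, 0.2, 8, -6, 0, 6], [0, 0, 0.3, 12, -9, 0, 5], [0, 0, 0.36, 15, -12, 0, 5], [0, 0, 0.36, 18.5, -14.5, 0, 5], [0, 0, 0.36, 22, -17, 0, 5], [0, 0, 0.36, 25, -20, 0, 5], [0, 0, 0.36, 28, -22.5, 0, 5], [0, 0, 0.36, 31, -25, 0, 5], [0, 0, 0.36, 34, -27, 0, 5]]], force=10)

```text
clock: 0.93
tool_pos: [0.4398, -0.2127, 0.2465]
eef_rot: [1.0, 0.014, -0.001, -0.0]
contact_force: [0.7, 0.2, -0.8]
opening: 0.569
```

Run:
```python
from h import *
mv((.433,.139,.15),.03)
```

```text
clock 0.9333 rv [-0.0004  0.0012 -0.0014] shift cm [  0.3443 -35.1698   9.6679]
```

>>> carry_out(commands=[[[0, 0, 0, 0, -4, 0, 5], [0, 0, 0, 0, -8, 1, 5], [0, 0, 0, -0.2, -12, 2, 5], [0, 0, 0, -0.4, -16, 4, 5], [0, 0, 0, -0.7, -20, 6, 5], [0, 0, 0, -0.7, -24, 8, 5], [0, 0, 0, -0.7, -28, 9, 5], [0, 0, 0, -0.7, -32, 9.5, 5], [0, 0, 0, -0.7, -33.9, 9.6, 5], [0, 0, 0, -0.7, -33.9, 9.6, 5]]])

```text
clock: 1.77
tool_pos: [0.4226, 0.131, 0.1497]
eef_rot: [1.0, 0.02, -0.0, -0.002]
contact_force: [0.1, 0.2, -1.1]
opening: 0.564
```

Run:
```python
from h import *
from plant import r
mv((.433,.139,.15),.03)
for n in ("wrist","top"):
    d=r.snapshot(n); cv2.imwrite(f"pics/{n}1.png",d["pixels"][:,:,::-1])
    if n=="wrist": print(d["mtx"],d["xyz"],d["rotation"])
```

```text
clock 1.7667 rv [-0.0037  0.0003  0.01  ] shift cm [ 1.0666 -0.7563 -0.0233]
[[327.0686   0.     320.1999]
 [  0.     327.0686 196.1404]
 [  0.       0.       1.    ]] [0.5042 0.1323 0.2877] [ 0.7123 -0.6842 -0.1103  0.1112]
```

View pics/wrist1.png

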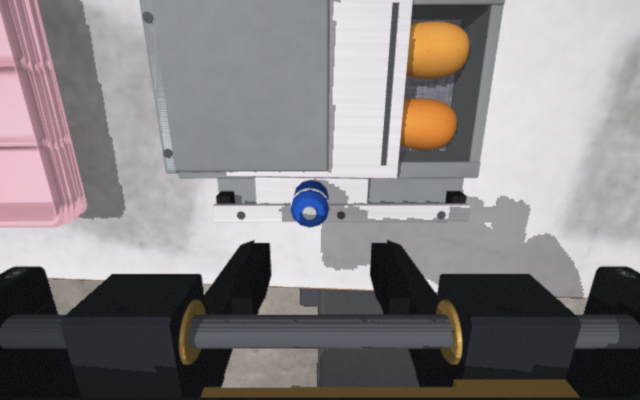

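View pics/top1.png

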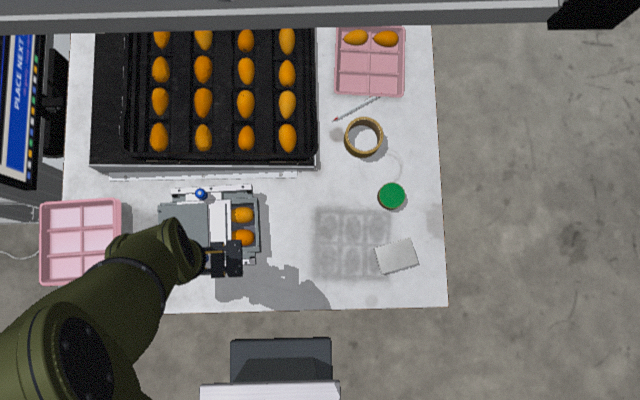

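Run:
```python
from h import *
W=dict(mtx=np.array([[327.0686,0,320.2],[0,327.0686,196.14],[0,0,1]]),xyz=[0.5042,0.1323,0.2877],rotation=[0.7123,-0.6842,-0.1103,0.1112])
print(ray(W,(310,213),.106))
# tracks near lip ends, z .071
print([ray(W,p,.071)[:2] for p in ((215,213),(468,212),(149,17),(167,154),(328,170))])
mv((.433,.139,.15),.03)
```

```text
[0.4343 0.1365 0.106 ]
[array([0.4181, 0.2047]), array([0.4262, 0.0258]), array([0.5411, 0.2364]), array([0.4592, 0.2344]), array([0.4526, 0.126 ])]
clock 1.8667 rv [0.0003 0.0007 0.0017] shift cm [ 1.0649 -1.3926  0.0385]
```

>>> carry_out(commands=[[[0, 0, 0, 1.1, -1.3, 0, 4.6], [0, 0, 0, 1.1, -1.3, 0, 4.6], [0, 0, 0, 1.1, -1.3, 2, 4.6], [0, 0, 0, 1.1, -1.3, 4, 4.6], [0, 0, 0, 1.1, -1.3, 6, 4.6], [0, 0, 0, 1.1, -1.3, 6, 4.6]]])

```text
clock: 2.37
tool_pos: [0.4324, 0.1347, 0.0886]
eef_rot: [1.0, 0.013, -0.002, 0.001]
contact_force: [0.6, 0.2, -0.1]
opening: 0.52
```

Run:
```python
from h import *
from plant import r
d=r.snapshot("wrist"); cv2.imwrite("pics/wrist2.png",d["pixels"][:,:,::-1])
mv((.433,.138,.088),.03); print(r.get_state()["contact_force"],r.get_state()["tool_pos"])
print(ray(d,(320,213),.106))
```

```text
clock 2.4167 rv [ 0.002   0.0034 -0.0038] shift cm [ 0.0369 -0.3062  0.1855]
[ 0.3053 -0.871  -0.1203] [0.4327 0.1349 0.0899]
[0.4679 0.1344 0.106 ]
```

View pics/wrist2.png

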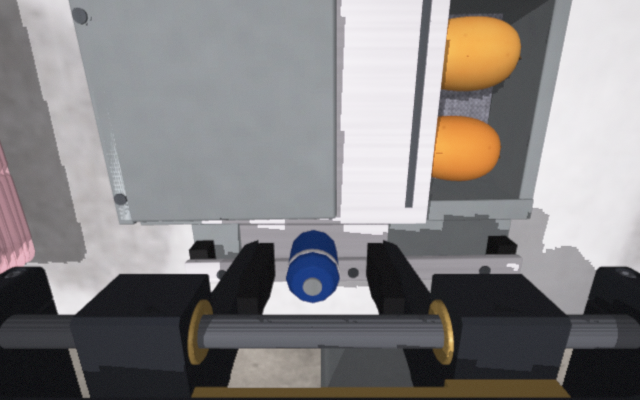

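>>> carry_out(commands=[[[0, 0, 0, 0, 0, 0.2, 3.2], [0, 0, 0, 0, 0, 0.2, 3.2], [0, 0, 0, 0, 0.1, 0.2, 3.2], [0, 0, 0, 0, 0.2, 0.2, 3.2], [0, 0, 0, 0, 0.35, 0.2, 3.2], [0, 0, 0, 0, 0.5, 0.2, 3.2], [0, 0, 0, 0, 0.65, 0.2, 3.2], [0, 0, 0, 0, 0.8, 0.2, 3.2], [0, 0, 0, 0, 0.9, 0.2, 3.2], [0, 0, 0, 0, 0.9, 0.2, 3.2]]])

```text
clock: 3.25
tool_pos: [0.435, 0.1299, 0.0892]
eef_rot: [1.0, 0.015, 0.001, -0.001]
contact_force: [0.6, 3.6, 3.4]
opening: 0.364
```

Run:
```python
from h import *
from plant import r
d=r.snapshot("wrist"); cv2.imwrite("pics/wrist3.png",d["pixels"][:,:,::-1])
s=r.get_state(); print(s["contact_force"],s["tool_pos"],s["opening"]*8.81)
```

```text
[0.3664 5.5062 4.5151] [0.435  0.1298 0.0892] 3.1893378943181445
```

View pics/wrist3.png

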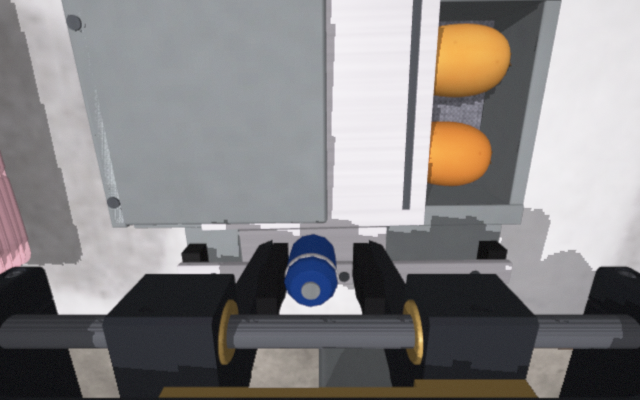

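>>> carry_out(commands=[[[0, 0, 0, 0, 0.1, -0.2, 3.2], [0, 0, 0, 0, 0.2, -0.2, 3.2], [0, 0, 0, 0, 0.3, -0.2, 3.2], [0, 0, 0, 0, 0.4, -0.2, 3.2], [0, 0, 0, 0, 0.5, -0.2, 3.2], [0, 0, 0, 0, 0.6, -0.2, 3.2]]])

```text
clock: 3.8
tool_pos: [0.4344, 0.1225, 0.0908]
eef_rot: [1.0, 0.015, 0.0, -0.0]
contact_force: [-1.2, 5.1, 3.3]
opening: 0.363
```

```bash
cat > st.py <<'E'
from h import *
from plant import r
import sys
s=r.get_state(); print(s["clock"],"F",s["contact_force"],"pos",s["tool_pos"],"yaw",R.from_quat(s["eef_rot"]).as_matrix()[1,0])
if len(sys.argv)>1:
    d=r.snapshot("wrist"); cv2.imwrite(f"pics/{sys.argv[1]}.png",d["pixels"][:,:,::-1])
E
python3 st.py
```

```text
3.8 F [-1.1577  5.1082  3.2953] pos [0.4344 0.1225 0.0908] yaw 0.029298515601701252
```

>>> carry_out(commands=[[[0, 0, 0, 0, -0.6, 0, 4.6], [0, 0, 0, 0, -0.6, -2, 4.6], [0, 0, 0, 0, -0.8, -4, 4.6], [0, 0, 0, 4, -1.2, -4, 4.6], [0, 0, 0, 8, -1.7, -4, 4.6], [0, 0, 0, 12, -1.7, -4, 4.6], [0, 0, 0, 13.9, -1.7, -4, 4.6], [0, 0, 0, 13.9, -1.7, -4, 4.6], [0, 0, 0, 13.9, -1.7, -4, 4.6], [0, 0, 0, 13.9, -1.7, -4, 4.6]]])

```text
clock: 4.63
tool_pos: [0.5704, 0.1422, 0.1299]
eef_rot: [1.0, 0.014, -0.002, 0.001]
contact_force: [-0.1, -0.8, -0.2]
opening: 0.522
```

```bash
python3 st.py wrist4; python3 -c "
from h import *; mv((.573,.1405,.09),.03)"
```

```text
4.6333 F [-0.1138 -0.8232 -0.1618] pos [0.5704 0.1422 0.1299] yaw 0.02813933461783038
clock 4.6833 rv [ 0.0014  0.0037 -0.0013] shift cm [0.2749 0.2007 4.0083]
```

View pics/wrist4.png

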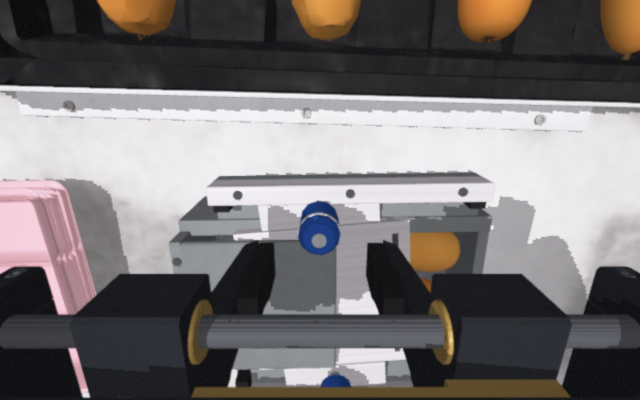

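```bash
python3 -c "
from h import *
from plant import r
d=r.snapshot('wrist'); print(ray(d,(320,240),.106)); mv((.573,.1405,.09),.03)"
```

```text
[0.574  0.1415 0.106 ]
clock 4.7333 rv [ 0.001   0.0031 -0.001 ] shift cm [0.25   0.2262 4.0297]
```

>>> carry_out(commands=[[[0, 0, 0, 0.3, 0.1, 0, 4.6], [0, 0, 0, 0.3, 0.1, 2, 4.6], [0, 0, 0, 0.3, 0.1, 4, 4.6], [0, 0, 0, 0.3, 0.1, 4, 3.2], [0, 0, 0, 0.3, 0.1, 4, 3.2], [0, 0, 0, 0.3, 0.4, 4, 3.2], [0, 0, 0, 0.3, 0.6, 4, 3.2], [0, 0, 0, 0.3, 0.8, 4, 3.2], [0, 0, 0, 0.3, 1.0, 4, 3.2], [0, 0, 0, 0.3, 1.2, 4, 3.2]]])

```text
clock: 5.57
tool_pos: [0.5766, 0.1326, 0.0916]
eef_rot: [1.0, 0.015, 0.001, -0.001]
contact_force: [-0.9, 4.5, 3.3]
opening: 0.364
```

>>> carry_out(commands=[[[0, 0, 0, 0, 0.1, 0, 3.2], [0, 0, 0, 0, 0.25, 0, 3.2], [0, 0, 0, 0, 0.4, 0, 3.2], [0, 0, 0, 0, 0.6, 0, 3.2], [0, 0, 0, 0, 0.7, 0, 3.2], [0, 0, 0, 0, 0.8, 0, 3.2]]])

```text
clock: 6.07
tool_pos: [0.5769, 0.1249, 0.0915]
eef_rot: [1.0, 0.015, 0.001, -0.001]
contact_force: [-0.3, 6.0, 4.6]
opening: 0.361
```

```bash
python3 st.py wrist5
```

```text
6.0667 F [-0.3003  5.9801  4.5793] pos [0.5769 0.1249 0.0915] yaw 0.02987734900605438
```

View pics/wrist5.png

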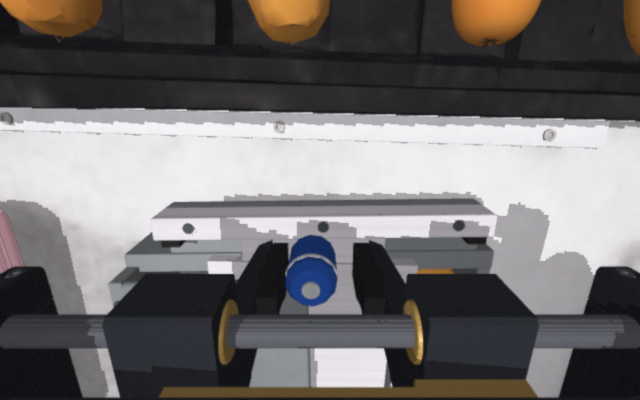

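>>> carry_out(commands=[[[0, 0, 0, 0, 0.15, 0, 3.2], [0, 0, 0, 0, 0.3, 0, 3.2], [0, 0, 0, 0, 0.45, 0, 3.2], [0, 0, 0, 0, 0.6, 0, 3.2], [0, 0, 0, 0, 0.75, 0, 3.2], [0, 0, 0, 0, 0.9, 0, 3.2]]])

```text
clock: 6.62
tool_pos: [0.577, 0.1171, 0.0914]
eef_rot: [1.0, 0.015, 0.001, -0.002]
contact_force: [-0.6, 8.2, 3.6]
opening: 0.365
```

>>> carry_out(commands=[[[0, 0, 0, 0, -0.6, 0, 4.6], [0, 0, 0, 0, -0.6, -2, 4.6], [0, 0, 0, 0, -0.8, -4, 4.6], [0, 0, 0, -4, -1.2, -4, 4.6], [0, 0, 0, -8, -1.6, -4, 4.6], [0, 0, 0, -12, -1.6, -4, 4.6], [0, 0, 0, -14.3, -1.6, -4, 4.6], [0, 0, 0, -14.3, -1.6, -4, 4.6], [0, 0, 0, -14.3, -1.6, -4, 4.6]]])

```text
clock: 7.37
tool_pos: [0.4322, 0.125, 0.1308]
eef_rot: [1.0, 0.014, -0.001, 0.001]
contact_force: [0.5, -1.0, 0.4]
opening: 0.527
```

```bash
python3 st.py wrist6
```

```text
7.3667 F [ 0.5007 -1.031   0.3627] pos [0.4322 0.125  0.1308] yaw 0.028619501425827695
```

View pics/wrist6.png

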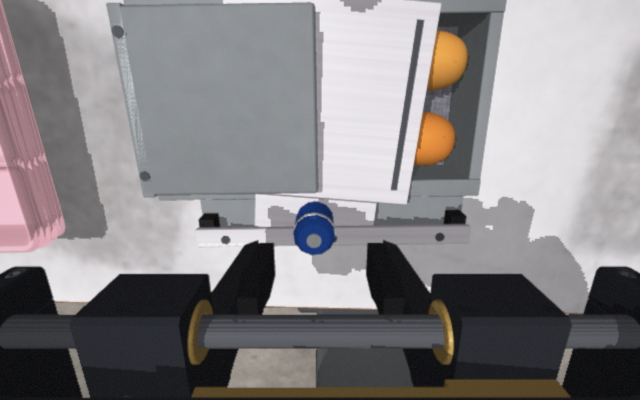

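>>> carry_out(commands=[[[0, 0, 0, 0, 0, 2, 4.6], [0, 0, 0, 0, 0, 4, 4.6], [0, 0, 0, 0, 0, 4, 3.2], [0, 0, 0, 0, 0.1, 4, 3.2], [0, 0, 0, 0, 0.3, 4, 3.2], [0, 0, 0, 0, 0.45, 4, 3.2], [0, 0, 0, 0, 0.6, 4, 3.2], [0, 0, 0, 0, 0.75, 4, 3.2], [0, 0, 0, 0, 0.9, 4, 3.2], [0, 0, 0, 0, 1.05, 4, 3.2]]])

```text
clock: 8.25
tool_pos: [0.4341, 0.1166, 0.0913]
eef_rot: [1.0, 0.015, 0.001, -0.001]
contact_force: [-0.4, 6.5, 3.5]
opening: 0.365
```

>>> carry_out(commands=[[[0, 0, 0, 0, 0.15, 0, 3.2], [0, 0, 0, 0, 0.3, 0, 3.2], [0, 0, 0, 0, 0.45, 0, 3.2], [0, 0, 0, 0, 0.6, 0, 3.2], [0, 0, 0, 0, 0.75, 0, 3.2], [0, 0, 0, 0, 0.9, 0, 3.2], [0, 0, 0, 0, 1.1, 0, 3.2], [0, 0, 0, 0, 1.2, 0, 3.2]]])

```text
clock: 8.92
tool_pos: [0.4344, 0.1047, 0.0913]
eef_rot: [1.0, 0.015, 0.001, -0.001]
contact_force: [0.0, 6.2, 5.3]
opening: 0.364
```

>>> carry_out(commands=[[[0, 0, 0, 0, -0.6, 0, 4.6], [0, 0, 0, 0, -0.6, -2, 4.6], [0, 0, 0, 0, -0.8, -4, 4.6], [0, 0, 0, 4, -1.2, -4, 4.6], [0, 0, 0, 8, -1.6, -4, 4.6], [0, 0, 0, 12, -1.6, -4, 4.6], [0, 0, 0, 14, -1.6, -4, 4.6], [0, 0, 0, 14, -1.6, -4, 4.6], [0, 0, 0, 14, -1.6, -4, 4.6]]])

```text
clock: 9.67
tool_pos: [0.573, 0.1226, 0.1302]
eef_rot: [1.0, 0.014, -0.001, 0.001]
contact_force: [-0.5, 0.4, 0.7]
opening: 0.523
```

```bash
python3 st.py wrist7
```

```text
9.6667 F [-0.5191  0.4095  0.6658] pos [0.573  0.1226 0.1302] yaw 0.027319985161792605
```

View pics/wrist7.png

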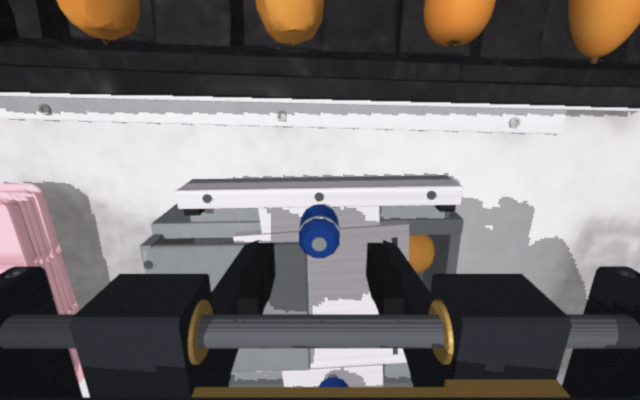

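>>> carry_out(commands=[[[0, 0, 0, 0, 0, 2, 4.6], [0, 0, 0, 0, 0, 4, 4.6], [0, 0, 0, 0, 0, 4, 3.2], [0, 0, 0, 0, 0.15, 4, 3.2], [0, 0, 0, 0, 0.35, 4, 3.2], [0, 0, 0, 0, 0.5, 4, 3.2], [0, 0, 0, 0, 0.65, 4, 3.2], [0, 0, 0, 0, 0.8, 4, 3.2], [0, 0, 0, 0, 0.95, 4, 3.2], [0, 0, 0, 0, 1.1, 4, 3.2]]])

```text
clock: 10.55
tool_pos: [0.5743, 0.1145, 0.0916]
eef_rot: [1.0, 0.015, 0.001, -0.001]
contact_force: [-0.4, 5.2, 4.4]
opening: 0.362
```

>>> carry_out(commands=[[[0, 0, 0, 0, 0.15, 0, 3.2], [0, 0, 0, 0, 0.3, 0, 3.2], [0, 0, 0, 0, 0.45, 0, 3.2], [0, 0, 0, 0, 0.6, 0, 3.2], [0, 0, 0, 0, 0.75, 0, 3.2], [0, 0, 0, 0, 0.9, 0, 3.2], [0, 0, 0, 0, 1.1, 0, 3.2], [0, 0, 0, 0, 1.3, 0, 3.2], [0, 0, 0, 0, 1.5, 0, 3.2]]])

```text
clock: 11.3
tool_pos: [0.5748, 0.0995, 0.0916]
eef_rot: [1.0, 0.015, 0.001, -0.001]
contact_force: [-0.2, 6.3, 4.4]
opening: 0.359
```

>>> carry_out(commands=[[[0, 0, 0, 0, -0.6, 0, 4.6], [0, 0, 0, 0, -0.6, -2, 4.6], [0, 0, 0, 0, -0.8, -4, 4.6], [0, 0, 0, -4, -1.2, -4, 4.6], [0, 0, 0, -8, -1.7, -4, 4.6], [0, 0, 0, -12, -1.7, -4, 4.6], [0, 0, 0, -14.1, -1.7, -4, 4.6], [0, 0, 0, -14.1, -1.7, -4, 4.6], [0, 0, 0, -14.1, -1.7, -4, 4.6]]])

```text
clock: 12.05
tool_pos: [0.4318, 0.1099, 0.1309]
eef_rot: [1.0, 0.014, -0.0, 0.001]
contact_force: [0.9, -0.3, -1.1]
opening: 0.525
```

```bash
python3 st.py wrist8
```

```text
12.05 F [ 0.8573 -0.3274 -1.1332] pos [0.4318 0.1099 0.1309] yaw 0.028770926253432524
```

View pics/wrist8.png

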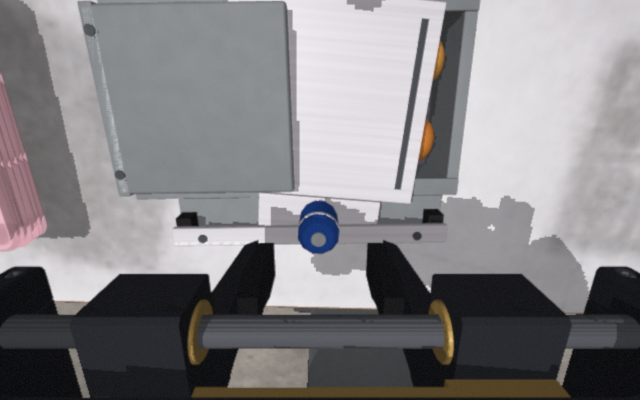

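>>> carry_out(commands=[[[0, 0, 0, 0, 0, 2, 4.6], [0, 0, 0, 0, 0, 4, 4.6], [0, 0, 0, 0, 0, 4, 3.2], [0, 0, 0, 0, 0.15, 4, 3.2], [0, 0, 0, 0, 0.35, 4, 3.2], [0, 0, 0, 0, 0.5, 4, 3.2], [0, 0, 0, 0, 0.65, 4, 3.2], [0, 0, 0, 0, 0.8, 4, 3.2], [0, 0, 0, 0, 0.95, 4, 3.2], [0, 0, 0, 0, 1.1, 4, 3.2]]])

```text
clock: 12.93
tool_pos: [0.4333, 0.1005, 0.0912]
eef_rot: [1.0, 0.015, 0.001, -0.001]
contact_force: [-0.3, 4.7, 3.3]
opening: 0.362
```

>>> carry_out(commands=[[[0, 0, 0, 0, 0.15, 0, 3.2], [0, 0, 0, 0, 0.3, 0, 3.2], [0, 0, 0, 0, 0.45, 0, 3.2], [0, 0, 0, 0, 0.6, 0, 3.2], [0, 0, 0, 0, 0.75, 0, 3.2], [0, 0, 0, 0, 0.9, 0, 3.2], [0, 0, 0, 0, 1.1, 0, 3.2], [0, 0, 0, 0, 1.3, 0, 3.2], [0, 0, 0, 0, 1.5, 0, 3.2]]])

```text
clock: 13.68
tool_pos: [0.4337, 0.0857, 0.0912]
eef_rot: [1.0, 0.015, 0.001, -0.001]
contact_force: [-0.4, 5.3, 4.3]
opening: 0.364
```

>>> carry_out(commands=[[[0, 0, 0, 0, -0.6, 0, 4.6], [0, 0, 0, 0, -0.6, -2, 4.6], [0, 0, 0, 0, -0.8, -4, 4.6], [0, 0, 0, 4, -1.2, -4, 4.6], [0, 0, 0, 8, -1.7, -4, 4.6], [0, 0, 0, 12, -1.7, -4, 4.6], [0, 0, 0, 14, -1.7, -4, 4.6], [0, 0, 0, 14, -1.7, -4, 4.6], [0, 0, 0, 14, -1.7, -4, 4.6]]])

```text
clock: 14.43
tool_pos: [0.5727, 0.1047, 0.1302]
eef_rot: [1.0, 0.014, -0.0, 0.001]
contact_force: [-0.6, -1.3, -0.6]
opening: 0.519
```

```bash
python3 st.py wrist9
```

```text
14.4333 F [-0.6353 -1.2779 -0.5525] pos [0.5727 0.1047 0.1302] yaw 0.027298304512207893
```

View pics/wrist9.png

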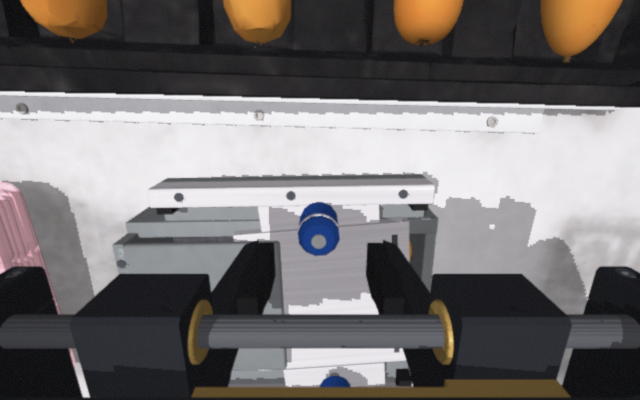

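>>> carry_out(commands=[[[0, 0, 0, 0, 0, 2, 4.6], [0, 0, 0, 0, 0, 4, 4.6], [0, 0, 0, 0, 0, 4, 3.2], [0, 0, 0, 0, 0.15, 4, 3.2], [0, 0, 0, 0, 0.35, 4, 3.2], [0, 0, 0, 0, 0.5, 4, 3.2], [0, 0, 0, 0, 0.65, 4, 3.2], [0, 0, 0, 0, 0.8, 4, 3.2], [0, 0, 0, 0, 0.95, 4, 3.2], [0, 0, 0, 0, 1.1, 4, 3.2]]])

```text
clock: 15.32
tool_pos: [0.5739, 0.0961, 0.0915]
eef_rot: [1.0, 0.015, 0.001, -0.001]
contact_force: [1.7, 4.5, 3.9]
opening: 0.361
```

>>> carry_out(commands=[[[0, 0, 0, 0, 0.15, 0, 3.2], [0, 0, 0, 0, 0.3, 0, 3.2], [0, 0, 0, 0, 0.45, 0, 3.2], [0, 0, 0, 0, 0.6, 0, 3.2], [0, 0, 0, 0, 0.75, 0, 3.2], [0, 0, 0, 0, 0.9, 0, 3.2], [0, 0, 0, 0, 1.1, 0, 3.2], [0, 0, 0, 0, 1.3, 0, 3.2], [0, 0, 0, 0, 1.5, 0, 3.2]]])

```text
clock: 16.07
tool_pos: [0.5744, 0.0812, 0.0915]
eef_rot: [1.0, 0.015, 0.001, -0.001]
contact_force: [-0.3, 5.0, 4.2]
opening: 0.364
```

>>> carry_out(commands=[[[0, 0, 0, 0, -0.6, 0, 4.6], [0, 0, 0, 0, -0.6, -2, 4.6], [0, 0, 0, 0, -0.8, -4, 4.6], [0, 0, 0, -4, -1.2, -4, 4.6], [0, 0, 0, -8, -1.6, -4, 4.6], [0, 0, 0, -12, -1.6, -4, 4.6], [0, 0, 0, -14.0, -1.6, -4, 4.6], [0, 0, 0, -14.0, -1.6, -4, 4.6], [0, 0, 0, -14.0, -1.6, -4, 4.6]]])

```text
clock: 16.82
tool_pos: [0.4323, 0.0908, 0.1308]
eef_rot: [1.0, 0.014, -0.001, 0.001]
contact_force: [1.3, 0.2, -0.2]
opening: 0.519
```

```bash
python3 st.py wrist10
```

```text
16.8167 F [ 1.3163  0.2153 -0.2037] pos [0.4323 0.0908 0.1308] yaw 0.028587363813612356
```

View pics/wrist10.png

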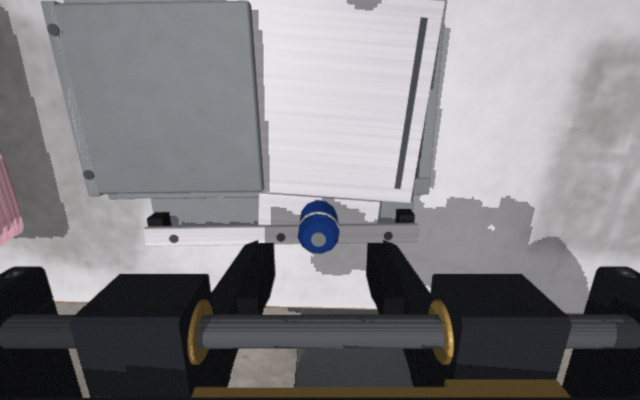

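>>> carry_out(commands=[[[0, 0, 0, 0, 0, 2, 4.6], [0, 0, 0, 0, 0, 4, 4.6], [0, 0, 0, 0, 0, 4, 3.2], [0, 0, 0, 0, 0.15, 4, 3.2], [0, 0, 0, 0, 0.35, 4, 3.2], [0, 0, 0, 0, 0.5, 4, 3.2], [0, 0, 0, 0, 0.65, 4, 3.2], [0, 0, 0, 0, 0.8, 4, 3.2], [0, 0, 0, 0, 0.95, 4, 3.2], [0, 0, 0, 0, 1.1, 4, 3.2]]])

```text
clock: 17.7
tool_pos: [0.434, 0.0815, 0.0912]
eef_rot: [1.0, 0.015, 0.001, -0.001]
contact_force: [-0.6, 4.9, 3.7]
opening: 0.366
```

>>> carry_out(commands=[[[0, 0, 0, 0, 0.1, 0, 3.2], [0, 0, 0, 0, 0.2, 0, 3.2], [0, 0, 0, 0, 0.3, 0, 3.2], [0, 0, 0, 0, 0.4, 0, 3.2], [0, 0, 0, 0, 0.5, 0, 3.2], [0, 0, 0, 0, 0.6, 0, 3.2]]])

```text
clock: 18.2
tool_pos: [0.4342, 0.0758, 0.0912]
eef_rot: [1.0, 0.015, 0.001, -0.001]
contact_force: [-0.6, 5.8, 5.0]
opening: 0.366
```

>>> carry_out(commands=[[[0, 0, 0, 0, 0.1, 0, 3.2], [0, 0, 0, 0, 0.2, 0, 3.2], [0, 0, 0, 0, 0.3, 0, 3.2], [0, 0, 0, 0, 0.3, 0, 3.2]]])

```text
clock: 18.53
tool_pos: [0.4346, 0.074, 0.0911]
eef_rot: [1.0, 0.016, 0.001, -0.002]
contact_force: [-0.5, 8.3, 3.6]
opening: 0.365
```

>>> carry_out(commands=[[[0, 0, 0, 0, 0.1, 0, 3.2], [0, 0, 0, 0, 0.2, 0, 3.2], [0, 0, 0, 0, 0.2, 0, 3.2]]])

```text
clock: 18.78
tool_pos: [0.4352, 0.0738, 0.0912]
eef_rot: [1.0, 0.017, 0.002, -0.003]
contact_force: [0.1, 12.7, 4.2]
opening: 0.365
```

>>> carry_out(commands=[[[0, 0, 0, 0, -0.9, 0, 4.6], [0, 0, 0, 0, -0.9, -2, 4.6], [0, 0, 0, 0, -0.9, -4, 4.6], [0, 0, 0, 4, -1.2, -4, 4.6], [0, 0, 0, 8, -1.3, -4, 4.6], [0, 0, 0, 12, -1.3, -4, 4.6], [0, 0, 0, 14, -1.3, -4, 4.6], [0, 0, 0, 14, -1.3, -4, 4.6], [0, 0, 0, 14, -1.3, -4, 4.6]]])

```text
clock: 19.53
tool_pos: [0.5732, 0.0853, 0.1302]
eef_rot: [1.0, 0.014, -0.001, 0.001]
contact_force: [0.2, -0.6, -0.5]
opening: 0.518
```

```bash
python3 st.py wrist11
```

```text
19.5333 F [ 0.1827 -0.595  -0.5419] pos [0.5732 0.0853 0.1302] yaw 0.027004834922636937
```

View pics/wrist11.png

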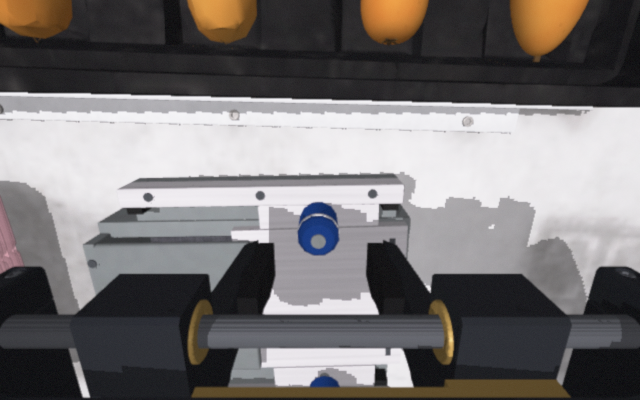

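>>> carry_out(commands=[[[0, 0, 0, 0, 0, 2, 4.6], [0, 0, 0, 0, 0, 4, 4.6], [0, 0, 0, 0, 0, 4, 3.2], [0, 0, 0, 0, 0.1, 4, 3.2], [0, 0, 0, 0, 0.3, 4, 3.2], [0, 0, 0, 0, 0.5, 4, 3.2], [0, 0, 0, 0, 0.6, 4, 3.2], [0, 0, 0, 0, 0.7, 4, 3.2], [0, 0, 0, 0, 0.8, 4, 3.2], [0, 0, 0, 0, 0.9, 4, 3.2]]])

```text
clock: 20.42
tool_pos: [0.5745, 0.0799, 0.0916]
eef_rot: [1.0, 0.015, 0.001, -0.002]
contact_force: [0.0, 8.5, 3.8]
opening: 0.359
```

>>> carry_out(commands=[[[0, 0, 0, 0, 0.1, 0, 3.2], [0, 0, 0, 0, 0.2, 0, 3.2], [0, 0, 0, 0, 0.3, 0, 3.2], [0, 0, 0, 0, 0.3, 0, 3.2]]])

```text
clock: 20.75
tool_pos: [0.5746, 0.0797, 0.0916]
eef_rot: [1.0, 0.016, 0.001, -0.003]
contact_force: [0.3, 10.4, 2.9]
opening: 0.364
```

>>> carry_out(commands=[[[0, 0, 0, 0, 0.1, 0, 3.2], [0, 0, 0, 0, 0.2, 0, 3.2], [0, 0, 0, 0, 0.2, 0, 3.2]]])

```text
clock: 21.0
tool_pos: [0.5746, 0.0796, 0.0915]
eef_rot: [1.0, 0.017, 0.002, -0.004]
contact_force: [-0.2, 13.9, 3.6]
opening: 0.362
```

>>> carry_out(commands=[[[0, 0, 0, 0, -0.9, 0, 4.6], [0, 0, 0, 0, -0.9, -2, 4.6], [0, 0, 0, 0, -0.9, -4, 4.6], [0, 0, 0, -4, -0.9, -4, 4.6], [0, 0, 0, -8, -0.9, -4, 4.6], [0, 0, 0, -12, -0.9, -4, 4.6], [0, 0, 0, -14, -0.9, -4, 4.6], [0, 0, 0, -14, -0.9, -4, 4.6]]])

```text
clock: 21.67
tool_pos: [0.4269, 0.0756, 0.1309]
eef_rot: [1.0, 0.014, -0.004, 0.002]
contact_force: [-0.1, 0.3, -0.4]
opening: 0.521
```

```bash
python3 st.py wrist12
```

```text
21.6667 F [-0.125   0.3269 -0.4281] pos [0.4269 0.0756 0.1309] yaw 0.02896681829604035
```

View pics/wrist12.png

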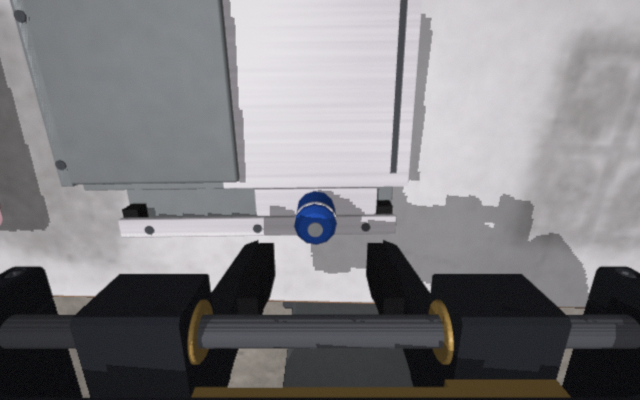

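>>> carry_out(commands=[[[0, 0, 0, 0.6, 0, 2, 4.6], [0, 0, 0, 0.6, 0, 4, 4.6], [0, 0, 0, 0.6, 0, 4, 3.2], [0, 0, 0, 0.6, 0.1, 4, 3.2], [0, 0, 0, 0.6, 0.3, 4, 3.2], [0, 0, 0, 0.6, 0.45, 4, 3.2], [0, 0, 0, 0.6, 0.6, 4, 3.2], [0, 0, 0, 0.6, 0.7, 4, 3.2], [0, 0, 0, 0.6, 0.8, 4, 3.2], [0, 0, 0, 0.6, 0.8, 4, 3.2]]])

```text
clock: 22.55
tool_pos: [0.4412, 0.0738, 0.0915]
eef_rot: [1.0, 0.017, 0.002, -0.003]
contact_force: [-0.6, 10.0, -3.1]
opening: 0.366
```

>>> carry_out(commands=[[[0, 0, 0, 0, -0.9, 0, 4.6], [0, 0, 0, 0, -0.9, -2, 4.6], [0, 0, 0, 0, -0.9, -4, 4.6], [0, 0, 0, 4, -1.0, -4, 4.6], [0, 0, 0, 8, -1.2, -4, 4.6], [0, 0, 0, 12, -1.2, -4, 4.6], [0, 0, 0, 13.5, -1.2, -4, 4.6], [0, 0, 0, 13.5, -1.2, -4, 4.6], [0, 0, 0, 13.5, -1.2, -4, 4.6]]])

```text
clock: 23.3
tool_pos: [0.574, 0.0851, 0.131]
eef_rot: [1.0, 0.014, -0.0, 0.0]
contact_force: [-0.2, 0.1, 0.4]
opening: 0.523
```

```bash
python3 st.py wrist13
```

```text
23.3 F [-0.2435  0.1174  0.3825] pos [0.574  0.0851 0.131 ] yaw 0.027945430005041332
```

View pics/wrist13.png

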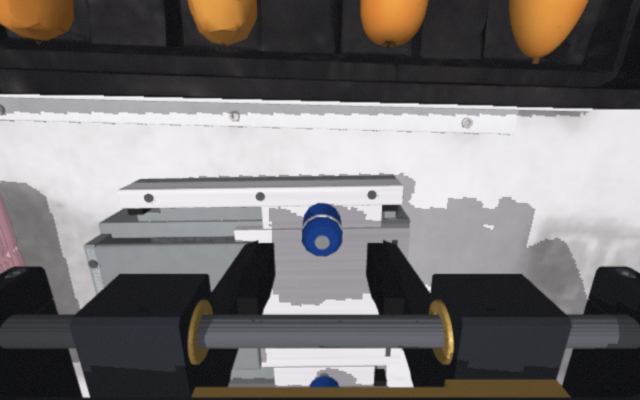

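Shutter edge is at (382,213), just short of or at the stop (383–393). One more firm-but-modest push here.

>>> carry_out(commands=[[[0, 0, 0, 0, 0, 2, 4.6], [0, 0, 0, 0, 0, 4, 4.6], [0, 0, 0, 0, 0, 4, 3.2], [0, 0, 0, 0, 0.1, 4, 3.2], [0, 0, 0, 0, 0.3, 4, 3.2], [0, 0, 0, 0, 0.5, 4, 3.2], [0, 0, 0, 0, 0.7, 4, 3.2], [0, 0, 0, 0, 0.9, 4, 3.2], [0, 0, 0, 0, 1.1, 4, 3.2], [0, 0, 0, 0, 1.1, 4, 3.2]]])

```text
clock: 24.18
tool_pos: [0.5754, 0.0798, 0.0918]
eef_rot: [1.0, 0.016, 0.001, -0.003]
contact_force: [0.1, 9.5, 1.7]
opening: 0.364
```

>>> carry_out(commands=[[[0, 0, 0, 0, -0.8, 0, 4.6], [0, 0, 0, 0, -0.8, -2, 4.6], [0, 0, 0, 0, -0.8, -5, 4.6], [0, 0, 0, -2, 1, -8, 4.6], [0, 0, 0, -4, 5, -11, 4.6], [0, 0, 0, -5, 9, -12, 4.6], [0, 0, 0, -6, 13, -12, 4.6], [0, 0, 0, -8, 17, -12, 4.6], [0, 0, 0, -10, 21, -12, 4.6], [0, 0, 0, -10, 24, -12, 4.6]]])

```text
clock: 25.02
tool_pos: [0.4789, -0.1654, 0.2113]
eef_rot: [1.0, 0.014, -0.001, 0.0]
contact_force: [0.0, -0.3, -0.2]
opening: 0.519
```

>>> carry_out(commands=[[[0, 0, 0, -1, 4, 0, 4.6], [0, 0, 0, -2, 8, 0, 4.6], [0, 0, 0, -3, 12, 0, 4.6], [0, 0, 0, -3, 16, 0, 4.6], [0, 0, 0, -3, 16, 0, 4.6]]])

```text
clock: 25.43
tool_pos: [0.4537, -0.3358, 0.2115]
eef_rot: [1.0, 0.007, 0.0, 0.004]
contact_force: [-0.1, -0.9, -0.6]
opening: 0.521
```

```bash
python3 st.py
python3 - <<'E'
from plant import r
import cv2
d=r.snapshot("top")["pixels"][:,:,::-1]; cv2.imwrite("pics/top9.png",d)
cv2.imwrite("pics/top9c.png",cv2.resize(d[175:280,145:280],None,fx=5.6,fy=5.6,interpolation=cv2.INTER_CUBIC))
d=r.snapshot("scene")["pixels"][:,:,::-1]
cv2.imwrite("pics/scene9c.png",cv2.resize(d[225:345,225:365],None,fx=5,fy=5,interpolation=cv2.INTER_CUBIC))
E
```

```text
25.4333 F [-0.0635 -0.9139 -0.6023] pos [ 0.4537 -0.3358  0.2115] yaw 0.015000158831757131
```

View pics/top9c.png

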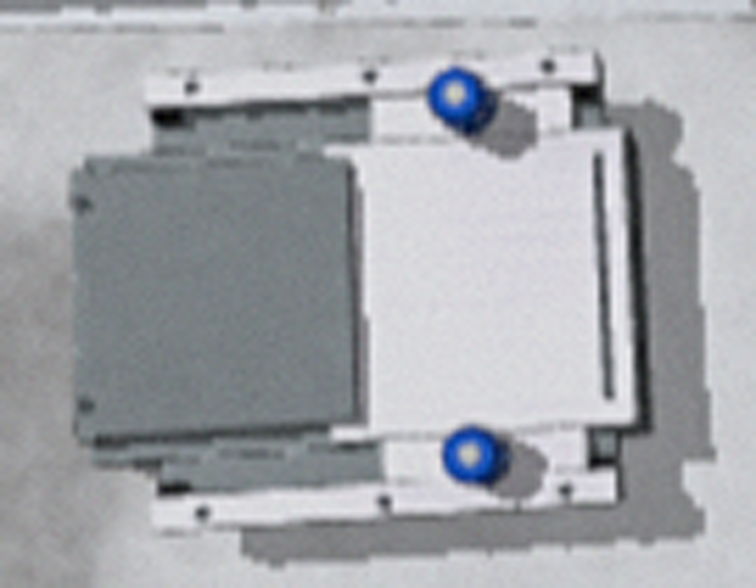

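View pics/top9.png

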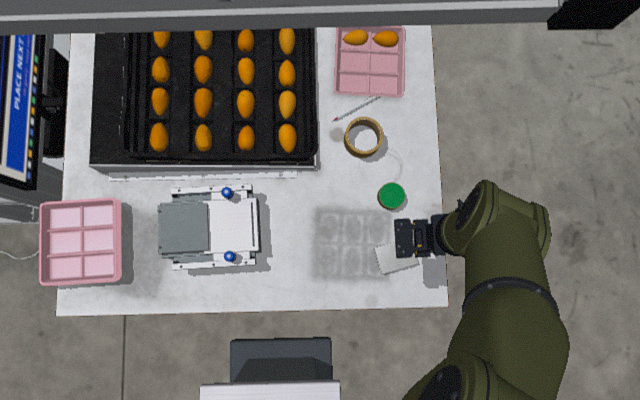

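View pics/scene9c.png

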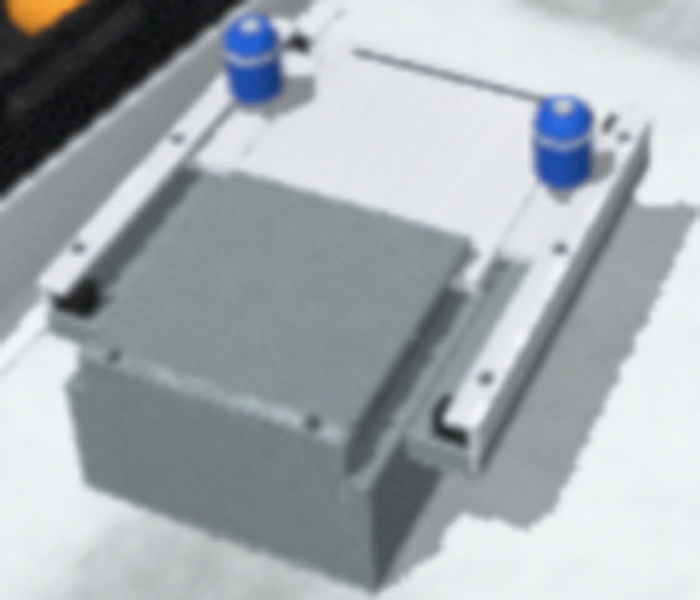

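Run:
```python
from h import *
from plant import r
d=r.snapshot("top"); p=np.array([.5018,.13,.0254])
for c in ((455,93),(472,453)): print(w2b(p,ray(d,crop(c,(145,175),5.6),.106))*1e3)
print(r.get_state()["contact_force"])
```

```text
[ 70.9129 -45.7326]
[-68.6204 -49.1726]
[ 0.2562  1.3075 -0.759 ]
```

```bash
python3 -c "
from plant import r
print(r.finish_job())"
```

```text
the job is handed in; nothing more can be done
None
```

The shutter is closed and the job is handed in at about 25.5 s of the 64 s allowed. I pushed the near and far rollers in turn, roughly 11–20 mm at a time, and it never jammed.

- **Stops:** each end stopped at the same place, within about 0.2 mm, when pushed again (near TCP y 0.0738, far TCP y 0.0797). The near end took up to 12.7 N and the far end up to 13.9 N. While the shutter was sliding it mostly took 4.5–8 N.
- **Pictures:** the last top view shows both fruits covered, both shoes at their stops, and the shutter's edge parallel to the box's edge. The other things on the table look unmoved, and the robot is clear of everything.
- **One check disagreed:** with my first estimate of the box's yaw (0.025 rad), the rollers came out at y = -49.2 mm (near) and -45.7 mm (far) instead of -48 mm for both. I think that yaw was too low: the track edges and the parallel edges suggest about 0.045–0.05 rad, which would bring both ends to within about 1 mm. I didn't recompute the positions with the higher yaw.

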